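Close a coffee doser and work its dosing lever

ROBOT

A 7-joint arm with a two-finger parallel gripper is mounted at the origin on the work surface. World frame = base frame: x ahead of the robot, y to its left, z up, the work surface at z = 0. Lengths are in mm, angles in rad, forces in N, time in s.
With the tool pointing down it reaches from about 425 to 875 mm from the base axis. Payload 8.4 kg.
Tool frame: the origin (TCP) lies midway between the tips of the shut fingers; the grasp point (between the pads) lies 19 mm behind it (arm.tcp_to_grasp is the distance from the TCP to the grasp point, in mm); z points along the fingers, y is the line along which they close (so a half turn about z gives the same grasp; the last joint's range is limited). The gripper opens to 85 mm and grips with 20 to 120 N. Pads are 22 mm wide; open, the fingers measure 114 mm over their backs; the gripper's body (76 mm by 85 mm) begins 54 mm behind the grasp point. The pads swing forward as they close: fully open they stand 13 mm farther back than shut.
Start: joints at [1.015, 0.333, 0.04, 1.465, -0.013, 1.343, -0.059], TCP at [286.675, -583.336, 231.308] pointing down, gripper open.
Joint ranges: [-2.58, 2.58], [-0.38, 2.09], [-1.3, 1.39], [0.25, 2.4], [-1.5, 4.64], [0.08, 2.09], [-2.65, 2.65]. Speed limits (rad/s): [2.22, 2.22, 2.79, 2.79, 3.14, 3.14, 3.14].

INTERFACE

Orientations are given as [roll, pitch, yaw] about the fixed x, y, z axes, in that order (R = Rz(yaw) Ry(pitch) Rx(roll)).
In Python, from station import readout, optics, arm gives the robot as it stands.
- The arm moves only by the tool drive_tool, never from a script. Its argument "motion" is a list of rows, each a list of 3 entries, a list of its own where there are three numbers: the shift along the world's x, y, z in m, then the turn, a rotation vector about the world's x, y, z in degrees, then the opening, from 0 (shut) to 1 (fully open). In form: [[[tx, ty, tz], [rx, ry, rz], jaw], ...]. A call has exactly 5 rows; each row is the pose to reach, as a shift and turn from the pose commanded when the call began; what a row does not reach only later rows make up. A row lasts 1/10 s, in which the tool goes at most 50 mm and 8.59 degrees, less where a joint would pass 70% of its speed; a pose out of reach is approached as far as the arm can. A call with a gripper value outside its range is refused whole. The fingers move at their own pace and stop on an object; the grip force is fixed at half the most. Time passes only in rows, so rows that repeat a pose let the fingers close, or fill a call up. It gives the time, the measured TCP pose, the force and the opening at its end, in the units of the state.
- readout.observe(): the state, without advancing time (a new reading comes with each control period).
- optics.camera(name): name is "scene" or "top"; returns a dict with "image" (480x640x3 uint8, red, green, blue), "intrinsics" (3x3 intrinsics, pixels), "origin" and "attitude" of the camera in the world. Camera axes: x right, y up, looking along -z (the intrinsics and any distortion apply to the point x, -y, -z); pixel columns grow to the right and rows downward; lengths in mm; the calibration is good to about 2 mm. A picture is of the moment at which its call begins. There is no depth.
- arm.close_job(): hands the job in, once; it reports no verdict.
The state is a dict: "t": time; "joints": joint angles; "dq": joint speeds; "joint_torque": joint torques, N m; "position": TCP position; "orientation": TCP orientation; "wrist_force": force on the tool from outside, world axes, zero at the start; "moment": the same for the moment, N m; "grip_width": finger opening in mm.
Only numpy, scipy, OpenCV 4.12 (cv2) and the standard library are available. Lean on these libraries where they do the work, as an engineer would, in place of code of your own. Each camera call takes 0.05 s, during which the arm holds its last target. There are 200 camera calls.

TASK

Put the cover plate with the two holes onto the doser on its sloped stand, so that it lies flush on the flange with both locating pins through its holes, and let go of it. Then test the action: swing the doser's sprung lever all the way to its stop and release it so that it springs back, the cover staying seated. Leave the plate without holes and the other things on the bench where they are.

Things in the scene. Friction and masses are not known exactly. Their poses are not given: they have to be found in the camera images.
- doser: Open-topped doser drum fixed on a sloped stand (place and yaw vary). Origin: centre of the upper face of its aluminium flange, 84 mm (x) by 130 mm (y), 170 mm above the bench. z: flange normal, leaning 30 degrees from vertical to the robot's side; x runs up the slope, away from the robot; y level, to the left. Flange opening 60 x 60 mm.
- pin_left (a point): Foot, on the flange's face, of the locating pin at the doser's y = +50 mm (x = 0). Steel pin 10 mm in diameter, 16 mm tall along the doser's z, its last 5 mm conical.
- pin_right (a point): Foot of the other, like pin, at the doser's y = -50 mm (x = 0).
- lever (a joint): Sprung dosing lever, rad: 0 at rest, 0.95 at its stop. Turns about the doser's z axis through its origin, clockwise seen from above. Seen from the hinge, counted from the doser's x towards y, it points to -75 degrees at rest (right of the drum) and -129.4 at the stop: it is pulled towards the robot. The spring returns it to 0; at the post about 2 N to start, 4.6 N at the stop.
- lever_top (a point): Centre of the top end of the lever's grip post (moves with it): a round black post, 16 mm in diameter, parallel to the doser's z, 125 mm from the hinge axis. It rises 67 mm above a flat steel arm 14 mm wide under the drum; its top is 1 mm below the level of the flange's face.
- cover: Plate to fit: aluminium, 84 (x) by 130 (y) by 5 mm, 0.2 kg, two through holes 14 mm in diameter at x = 0, y = +-50 mm. Black grip bar on its middle along y, 14 mm thick (x), 70 long, top 39 mm above the underside. Origin: centre of the underside, z up. Lies flat left of the doser. Fits either way round; seated, its origin is the doser's origin, axes parallel.
- blank: A like plate with the same grip bar, but square, 90 by 90 by 5 mm, and without holes: not wanted, leave it. It lies at the other of the two places. Origin: centre of the underside.
- tamper: Steel tamper, 56 mm across, 88 mm high, standing on the bench; bystander. Origin: centre of the underside.
- portafilter: Steel portafilter, bowl 72 mm across and 38 mm high with a black handle along -x to 184 mm from the bowl's axis; bystander. Origin: centre of the bowl's underside.
- jug: Steel milk mug, 84 mm across, 100 mm high; bystander. Origin: centre of the underside.
- gasket: Black rubber ring, 72 mm across, 9 mm high; bystander. Origin: centre of the underside.
- screws: Small black bowl, 80 mm across, 35 mm high; bystander. Origin: centre of the underside.
- wrench: Wrench lying flat on the bench; bystander.
- driver: Screwdriver lying on the bench; bystander.
There are look-alikes about, which are no part of the job. Leave any pink or turquoise look-alike of the cover alone.

How it is judged:
By the outcome, as a careful person would: the job done as asked, in the order asked, and still so for the second after the job is handed in, with the robot touching nothing.
It also fails if it takes over 56 s, if anything falls off the work surface, if the arm or the gripper's body presses on something with over 40 N, if the wrist force passes 120 N, or if a joint passes its speed limit or range.

## Working session

There is one attempt and no reset: what is moved stays moved. The work goes in short steps, Python scripts to look and compute and a tool call to move; the robot and the scene stay as the last step left them, time stands still between calls to the robot, and variables do not carry over. Pictures are saved under pics/ and viewed, on a budget of 10 in all, crops included, one or two more only if the job needs it, and the job is handed in when it is done.

Besides the shell and the picture viewer there is one more tool, called after "Request:" by a JSON object that holds its "op" and its "data", one argument or row to a line. drive_tool: Moves the arm, as the interface text tells. Its arguments: {"type":"object","properties":{"motion":{"type":"array","items":{"type":"array"}}},"required":["motion"]}

```bash
ls; mkdir -p pics
python3 - <<'E'
from station import readout, optics, arm
import cv2,json,numpy as np
print(readout.observe())
for n in ("scene","top"):
    c=optics.camera(n); cv2.imwrite(f"pics/{n}0.png",c["image"][:,:,::-1])
    print(n,c["intrinsics"],c["origin"],c["attitude"],[k for k in c])
E
```

```text
pics
{'t': 0.0, 'joints': array([ 1.01481483,  0.33394479,  0.03987569,  1.46626773, -0.01340938,
        1.34324493, -0.05851595]), 'dq': array([ 1.81354004e-03, -2.37428440e-04, -7.05350428e-04,  1.28771328e-03,
        3.50701855e-05,  8.00604729e-04,  9.49653236e-04]), 'joint_torque': array([ 6.09250092e-04, -6.58544469e+01,  1.36584185e+00, -4.05566311e+01,
        1.68720534e-02,  1.24373517e-02, -6.09549693e-05]), 'position': array([ 286.47526278, -582.98004503,  230.40108946]), 'orientation': array([-3.13999718e+00,  1.01709381e-04,  4.56744542e-01]), 'wrist_force': array([ 0.48914396,  0.4418378 , -0.30393036]), 'moment': array([-0.03422852,  0.0096626 , -0.00922326]), 'grip_width': 85.58173462254956}
scene [[465.89130157   0.         320.91401363]
 [  0.         465.89130157 236.30107511]
 [  0.           0.           1.        ]] [1014.08599584  502.60023756  862.50404915] [ 0.79504043 -0.02114655  2.40224035] ['image', 'intrinsics', 'origin', 'attitude']
top [[486.47694809   0.         320.91478177]
 [  0.         486.47694809 249.40061476]
 [  0.           0.           1.        ]] [ 4.61514804e+02 -5.89645438e-01  1.34027436e+03] [ 0.04791402 -0.01038471 -1.54984116] ['image', 'intrinsics', 'origin', 'attitude']
```

View pics/scene0.png

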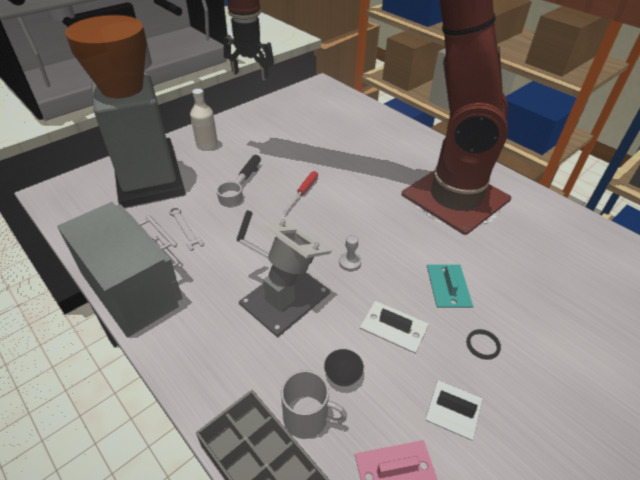

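View pics/top0.png

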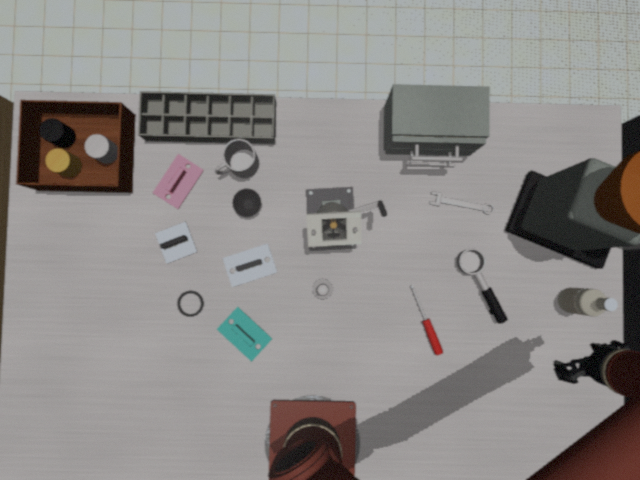

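Run:
```python
import cv2,numpy as np
t=cv2.imread("pics/top0.png");s=cv2.imread("pics/scene0.png")
def crop(im,x0,y0,w,h,k):
    o=cv2.resize(im[y0:y0+h,x0:x0+w],None,fx=k,fy=k,interpolation=cv2.INTER_CUBIC)
    for x in range(-(-x0//10)*10,x0+w,10):
        cv2.line(o,(int((x-x0+.5)*k),0),(int((x-x0+.5)*k),6),(0,0,255),1); cv2.putText(o,str(x),(int((x-x0)*k)-8,16),0,.32,(0,0,255))
    for y in range(-(-y0//10)*10,y0+h,10):
        cv2.line(o,(0,int((y-y0+.5)*k)),(6,int((y-y0+.5)*k)),(0,0,255),1); cv2.putText(o,str(y),(8,int((y-y0)*k)+6),0,.32,(0,0,255))
    return o
a=np.hstack([crop(t,216,236,70,60,5),crop(t,300,185,90,60,5)])
b=np.hstack([crop(s,358,296,70,60,5),crop(s,235,208,90,60,5)])
cv2.imwrite("pics/c1.png",np.vstack([a,b]))
```

```text
(no output)
```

View pics/c1.png

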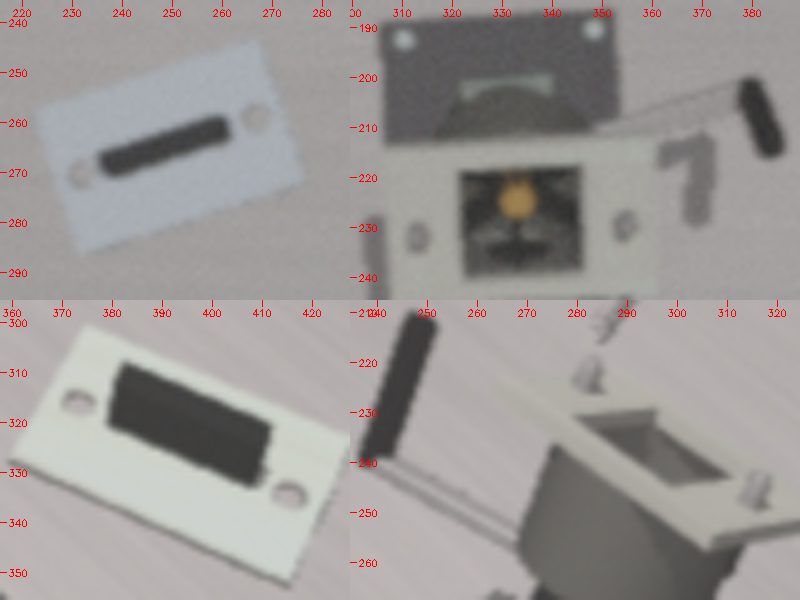

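```bash
cat > h.py <<'E'
import numpy as np
from scipy.spatial.transform import Rotation as Ro
from scipy.optimize import least_squares
CAM={"scene":(465.891,320.914,236.301,[1014.086,502.6,862.504],[0.79504043,-0.02114655,2.40224035]),
"top":(486.477,320.915,249.401,[461.515,-.59,1340.274],[0.04791402,-0.01038471,-1.54984116])}
def proj(n,P):
    f,cx,cy,o,a=CAM[n]; q=Ro.from_euler("xyz",a).inv().apply(np.atleast_2d(P)-o)
    return np.c_[cx+f*q[:,0]/-q[:,2],cy-f*q[:,1]/-q[:,2]]
def pose(v,tilt=0,z=0):  # v=x,y,yaw
    return np.array([v[0],v[1],z]), Ro.from_euler("z",v[2])*Ro.from_euler("y",-tilt)
def fit(obs,v0,tilt,z):
    def res(v):
        o,R=pose(v,tilt,z)
        return np.concatenate([(proj(n,R.apply(P)+o)-uv).ravel() for n,P,uv in obs])
    r=least_squares(res,v0,x_scale=[10,10,.1],loss="soft_l1"); return r.x,res(r.x).reshape(-1,2)
E
python3 - <<'E'
from h import *
C=lambda L,x0,y0:np.array(L,float)/5+[x0-.4,y0-.4]
h5=[[0,-50,5],[0,50,5]]; corn=[[42,-65,5],[-42,-65,5],[-42,65,5],[42,65,5]]
tc=C([(257,118),(82,173)],216,236); tcc=C([(258,40),(304,182),(80,257),(37,107)],216,236)
sc=C([(290,195),(78,102)],358,296)
scc=C([(85,25),(352,135),(290,285),(8,161)],358,296)
ou=[("top",h5,tc),("top",corn,tcc)]
print("top only",*fit(ou,[480,150,.2],0,0))
# scene: try both orders
for k in range(4):
  for hh in (sc,sc[::-1]):
    for rev in (1,-1):
      v,r=fit(ou+[("scene",h5,hh),("scene",corn,np.roll(scc[::rev],k,0))],[480,150,.2],0,0)
      if abs(r).max()<6: print("both",v,r.round(1).tolist())
T=np.radians(30)
pins=[[0,50,8],[0,-50,8]]
op=[[30,30,0],[30,-30,0],[-30,-30,0],[-30,30,0]]
o1=[("top",pins,C([(68,238),(276,226)],300,185)),("top",op,C([(108,170),(230,165),(232,268),(113,277)],300,185))]
o2=[("scene",[[0,50,0],[0,50,16],[0,-50,0],[0,-50,16]],C([(403,205),(410,178),(242,88),(238,63)],235,208))]
for o in (o1,o2,o1+o2):
    v,r=fit(o,[520,-30,0],T,170); print("doser",v,r.round(1).tolist())
o,R=pose(v,T,170)
g=np.radians(-75)
for a in (0,-75.,-129.4):
    P=R.apply([125*np.cos(np.radians(a)),125*np.sin(np.radians(a)),-1])+o; print(a,P,proj("top",P),proj("scene",P))
E
```

```text
top only [4.79389261e+02 1.81512722e+02 3.28544852e-01] [[-0.01651401  0.08405901]
 [ 0.06808993  0.13300765]
 [ 0.44550948 -0.53991201]
 [ 0.38629666  0.23935076]
 [-0.25378482 -0.34288121]
 [-0.69459618  0.36984086]]
both [4.79084918e+02 1.82072546e+02 3.39493154e-01] [[-0.3, 0.0], [-0.1, 0.4], [0.0, -0.6], [0.3, 0.0], [-0.2, -0.0], [-1.0, 0.8], [-0.1, 0.2], [-0.3, -0.1], [-0.0, -0.6], [-0.2, -0.1], [0.2, 0.7], [-0.4, -0.3]]
doser [ 5.67494098e+02 -4.15856391e+01  7.71880112e-02] [[-0.0, -0.5], [-0.0, -0.4], [-0.4, -0.2], [0.3, -0.5], [0.4, 1.4], [-0.3, 1.0]]
doser [ 5.66861914e+02 -3.96748285e+01  7.66652839e-02] [[-0.7, 0.6], [0.7, -0.7], [-1.8, 0.8], [1.5, -0.7]]
doser [ 5.67235909e+02 -4.11049750e+01  7.93187300e-02] [[-0.2, -0.4], [-0.2, -0.3], [-0.6, -0.0], [0.1, -0.5], [0.2, 1.5], [-0.5, 1.1], [-1.2, 0.3], [0.2, -1.0], [-2.4, 0.5], [0.9, -1.0]]
0 [675.64715523 -32.48785363 231.6339746 ] [[331.73458986 179.74913902]] [[255.7549594  242.64353328]]
-75.0 [ 605.23119142 -159.20644554  185.31016492] [[383.54316113 213.89629636]] [[248.53469025 211.49762885]]
-129.4 [ 506.89227733 -142.79776504  129.46331752] [[373.27639809 255.70693316]] [[288.80180737 214.649069  ]]
```

Request:
{"op": "drive_tool", "data": {
  "motion": [
    [[0.018,0.044,0.009],[0,0,8.3],1],
    [[0.036,0.088,0.018],[0,0,16.6],1],
    [[0.054,0.132,0.027],[0,0,24.9],1],
    [[0.072,0.176,0.036],[0,0,33.2],1],
    [[0.09,0.22,0.045],[0,0,41.5],1]
  ]
}}

```text
t: 0.6
position: [376.9, -361.4, 276.4]
orientation: [-3.141, 0.0, 1.187]
wrist_force: [1.2, -0.5, 1.0]
grip_width: 85.6
```

Request:
{"op": "drive_tool", "data": {
  "motion": [
    [[0.014,0.034,0.005],[0,0,8.3],1],
    [[0.028,0.068,0.01],[0,0,16.6],1],
    [[0.042,0.102,0.015],[0,0,24.9],1],
    [[0.056,0.136,0.02],[0,0,33.2],1],
    [[0.064,0.163,0.025],[0,0,41.5],1]
  ]
}}

```text
t: 1.1
position: [441.3, -197.9, 301.3]
orientation: [-3.142, -0.0, 1.913]
wrist_force: [-0.5, 0.4, -0.8]
grip_width: 85.4
```

Request:
{"op": "drive_tool", "data": {
  "motion": [
    [[0.008,0.048,-0.008],[0,0,0],1],
    [[0.016,0.096,-0.016],[0,0,0],1],
    [[0.024,0.144,-0.024],[0,0,0],1],
    [[0.032,0.192,-0.032],[0,0,0],1],
    [[0.038,0.24,-0.04],[0,0,0],1]
  ]
}}

```text
t: 1.6
position: [478.5, 41.5, 260.9]
orientation: [3.142, 0.0, 1.905]
wrist_force: [1.3, 0.1, -0.8]
grip_width: 85.5
```

Request:
{"op": "drive_tool", "data": {
  "motion": [
    [[0,0.04,-0.025],[0,0,0],1],
    [[0,0.08,-0.05],[0,0,0],1],
    [[0,0.12,-0.08],[0,0,0],1],
    [[0,0.142,-0.12],[0,0,0],1],
    [[0,0.142,-0.16],[0,0,0],1]
  ]
}}

```text
t: 2.1
position: [477.9, 185.8, 100.3]
orientation: [3.14, -0.002, 1.911]
wrist_force: [1.2, 0.1, -0.5]
grip_width: 85.4
```

Request:
{"op": "drive_tool", "data": {
  "motion": [
    [[0,0,-0.03],[0,0,0],1],
    [[0,0,-0.06],[0,0,0],1],
    [[0,0,-0.08],[0,0,0],1],
    [[0,0,-0.091],[0,0,0],1],
    [[0,0,-0.091],[0,0,0],1]
  ]
}}

```text
t: 2.6
position: [477.7, 181.3, 9.1]
orientation: [-3.139, -0.0, 1.905]
wrist_force: [0.0, -0.2, 0.4]
grip_width: 85.6
```

Request:
{"op": "drive_tool", "data": {
  "motion": [
    [[0,0,0],[0,0,0],0.5],
    [[0,0,0],[0,0,0],0.3],
    [[0,0,0],[0,0,0],0],
    [[0,0,0],[0,0,0],0],
    [[0,0,0],[0,0,0],0]
  ]
}}

```text
t: 3.1
position: [478.9, 181.6, 10.8]
orientation: [3.141, 0.0, 1.905]
wrist_force: [-9.5, -5.3, 21.3]
grip_width: 13.3
```

Request:
{"op": "drive_tool", "data": {
  "motion": [
    [[0,0,0],[0,0,0],0],
    [[0,0,0],[0,0,0],0],
    [[0,0,0],[0,0,0],0],
    [[0,0,0],[0,0,0],0],
    [[0,0,0],[0,0,0],0]
  ]
}}

```text
t: 3.6
position: [479.0, 181.7, 10.9]
orientation: [3.141, 0.0, 1.905]
wrist_force: [-1.4, -1.5, 6.9]
grip_width: 12.7
```

Request:
{"op": "drive_tool", "data": {
  "motion": [
    [[0,0,0.01],[0,0,0],0],
    [[0,0,0.04],[0,0,0],0],
    [[0,0,0.09],[0,0,0],0],
    [[0,0,0.14],[0,0,0],0],
    [[0,0,0.18],[0,0,0],0]
  ]
}}

```text
t: 4.1
position: [478.5, 182.2, 193.5]
orientation: [3.14, -0.0, 1.906]
wrist_force: [0.7, 0.2, -2.5]
grip_width: 12.9
```

```bash
cat >> h.py <<'E'
D=[567.3,-40.9,.078]; OD,RD=pose(D,np.radians(30),170)
TR=Ro.from_matrix(np.c_[RD.as_matrix()[:,1],RD.as_matrix()[:,0],-RD.as_matrix()[:,2]])
def delta(local,h=None):  # shift m & rotvec deg to TCP at doser-frame point
    from station import readout
    s=readout.observe(); R=Ro.from_euler("xyz",s["orientation"])
    print(s["t"],s["position"].round(1),"in doser",RD.inv().apply(s["position"]-OD).round(1),"F",s["wrist_force"].round(1),s["grip_width"])
    print("shift",((OD+RD.apply(local)-s["position"])/1000).round(4),"rot",np.degrees((TR*R.inv()).as_rotvec()).round(2))
E
python3 - <<'E'
from h import *
from station import optics
import cv2
delta([0,0,10.9+50])
print("xd,yd,zd",RD.as_matrix().T.round(4))
a=optics.camera("scene")["image"][:,:,::-1];cv2.imwrite("pics/s1.png",a)
E
```

```text
4.1 [478.5 182.2 193.5] in doser [-49.9 229.3  55.9] F [ 0.7  0.2 -2.5] 12.865659757045277
shift [ 0.0584 -0.2254  0.0292] rot [  6.15 -29.35 -14.42]
xd,yd,zd [[ 0.8634  0.0675  0.5   ]
 [-0.0779  0.997   0.    ]
 [-0.4985 -0.039   0.866 ]]
```

View pics/s1.png

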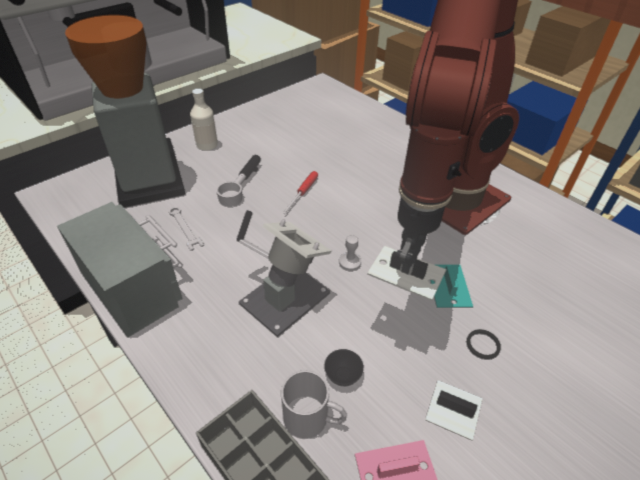

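Request:
{"op": "drive_tool", "data": {
  "motion": [
    [[0.01,-0.01,0.02],[1.2,-5.9,-2.9],0],
    [[0.02,-0.03,0.04],[2.5,-11.7,-5.8],0],
    [[0.03,-0.06,0.06],[3.7,-17.6,-8.7],0],
    [[0.04,-0.095,0.075],[4.9,-23.5,-11.5],0],
    [[0.05,-0.13,0.085],[6.15,-29.35,-14.4],0]
  ]
}}

```text
t: 4.65
position: [528.9, 50.3, 277.5]
orientation: [2.613, 0.001, 1.646]
wrist_force: [0.4, 0.9, -2.5]
grip_width: 12.9
```

Request:
{"op": "drive_tool", "data": {
  "motion": [
    [[0.003,-0.04,-0.01],[0,0,0],0],
    [[0.005,-0.075,-0.025],[0,0,0],0],
    [[0.008,-0.095,-0.045],[0,0,0],0],
    [[0.008,-0.095,-0.055],[0,0,0],0],
    [[0.008,-0.095,-0.055],[0,0,0],0]
  ]
}}

```text
t: 5.15
position: [535.4, -42.9, 218.3]
orientation: [2.623, -0.002, 1.648]
wrist_force: [-1.2, 0.7, -1.4]
grip_width: 13.0
```

Run:
```python
from h import *
from station import optics
import cv2
delta([0,0,10.9+20])
a=optics.camera("scene")["image"][:,:,::-1];b=optics.camera("top")["image"][:,:,::-1]
cv2.imwrite("pics/s2r.png",a);cv2.imwrite("pics/t2r.png",b)
k=lambda i:cv2.resize(i,None,fx=4,fy=4,interpolation=cv2.INTER_CUBIC)
cv2.imwrite("pics/c2.png",np.hstack([k(a[190:290,225:325]),k(b[190:290,285:385])]))
```

```text
5.15 [535.4 -42.9 218.3] in doser [-3.6  0.5 57.8] F [-1.2  0.7 -1.4] 13.022206761998
shift [ 0.0165  0.0008 -0.0215] rot [-0.07 -0.3   0.04]
```

View pics/c2.png

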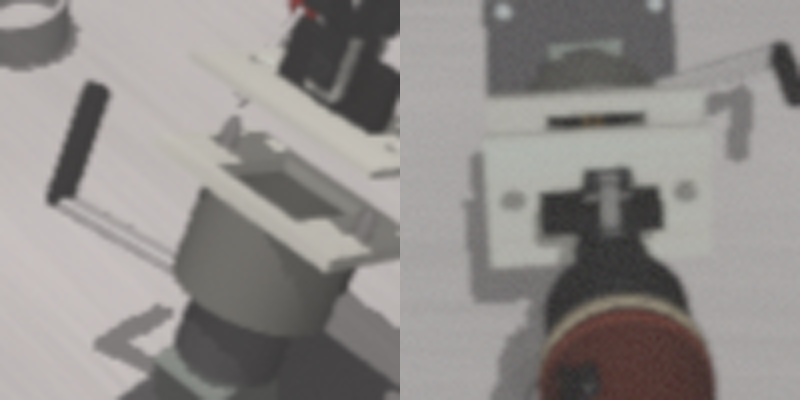

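Run:
```python
from h import *
for p in ([-3.6,.5,57.8],):
    for y in (50,-50):
        P=OD+RD.apply([p[0],p[1]+y,p[2]-10.9+5]); print(proj("top",P))
        P2=OD+RD.apply([p[0],p[1]+y+1,p[2]-10.9+5]); print(proj("top",P2)-proj("top",P))
```

```text
[[313.18310068 241.23484279]]
[[-0.43018416  0.02422589]]
[[356.15122187 238.81508657]]
[[-0.4291888   0.02416983]]
```

Request:
{"op": "drive_tool", "data": {
  "motion": [
    [[0.003,0,-0.005],[0,0,0],0],
    [[0.006,0,-0.01],[0,-0.1,0],0],
    [[0.01,0,-0.015],[0,-0.2,0],0],
    [[0.015,0,-0.02],[0,-0.3,0],0],
    [[0.015,0,-0.02],[0,-0.3,0],0]
  ]
}}

```text
t: 5.75
position: [551.8, -43.1, 199.3]
orientation: [2.616, -0.0, 1.649]
wrist_force: [0.4, 0.3, -1.7]
grip_width: 13.3
```

Run:
```python
from h import *
from station import optics
import cv2
delta([0,0,10.9+10])
a=optics.camera("scene")["image"][:,:,::-1];b=optics.camera("top")["image"][:,:,::-1]
k=lambda i:cv2.resize(i,None,fx=5,fy=5,interpolation=cv2.INTER_CUBIC)
cv2.imwrite("pics/c3.png",np.hstack([k(a[200:280,250:330]),k(b[195:275,295:375])]))
```

```text
5.75 [551.8 -43.1 199.3] in doser [ 1.1 -1.  33.2] F [ 0.4  0.3 -1.7] 13.309260614517504
shift [ 0.0051  0.0014 -0.0112] rot [-0.04  0.14  0.02]
```

View pics/c3.png

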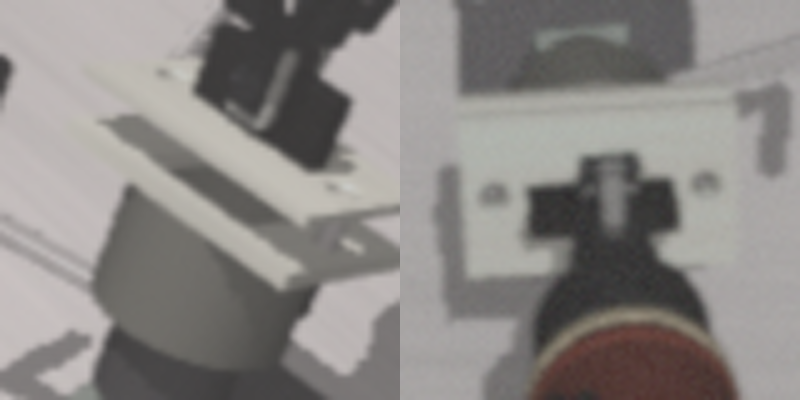

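Request:
{"op": "drive_tool", "data": {
  "motion": [
    [[0.001,0.001,-0.003],[0,0,0],0],
    [[0.002,0.001,-0.006],[0,0,0],0],
    [[0.004,0.001,-0.009],[0,0,0],0],
    [[0.005,0.001,-0.011],[0,0,0],0],
    [[0.005,0.001,-0.011],[0,0,0],0]
  ]
}}

```text
t: 6.35
position: [556.6, -42.3, 188.8]
orientation: [2.615, -0.0, 1.648]
wrist_force: [-0.8, 0.2, -1.8]
grip_width: 13.1
```

Run:
```python
from h import *
delta([0,0,10.9+1])
```

```text
6.35 [556.6 -42.3 188.8] in doser [ 0.1 -0.6 21.7] F [-0.8  0.2 -1.8] 13.050460149937749
shift [ 0.0048  0.001  -0.0085] rot [-0.02  0.17  0.03]
```

Request:
{"op": "drive_tool", "data": {
  "motion": [
    [[0.001,0,-0.002],[0,0,0],0],
    [[0.0025,0.0005,-0.004],[0,0,0],0],
    [[0.0035,0.001,-0.006],[0,0,0],0],
    [[0.0048,0.001,-0.0085],[0,0,0],0],
    [[0.0048,0.001,-0.0085],[0,0,0],0]
  ]
}}

```text
t: 6.85
position: [561.5, -41.4, 180.5]
orientation: [2.615, 0.0, 1.648]
wrist_force: [0.1, -1.1, -2.3]
grip_width: 13.0
```

Run:
```python
from h import *
from station import optics
import cv2
delta([0,0,10.9])
a=optics.camera("scene")["image"][:,:,::-1];b=optics.camera("top")["image"][:,:,::-1]
k=lambda i:cv2.resize(i,None,fx=5,fy=5,interpolation=cv2.INTER_CUBIC)
cv2.imwrite("pics/c4.png",np.hstack([k(a[200:280,250:330]),k(b[195:275,295:375])]))
```

```text
6.85 [561.5 -41.4 180.5] in doser [ 0.2 -0.1 12. ] F [ 0.1 -1.1 -2.3] 13.00841014694641
shift [ 0.0004  0.0001 -0.001 ] rot [-0.01  0.18  0.04]
```

View pics/c4.png

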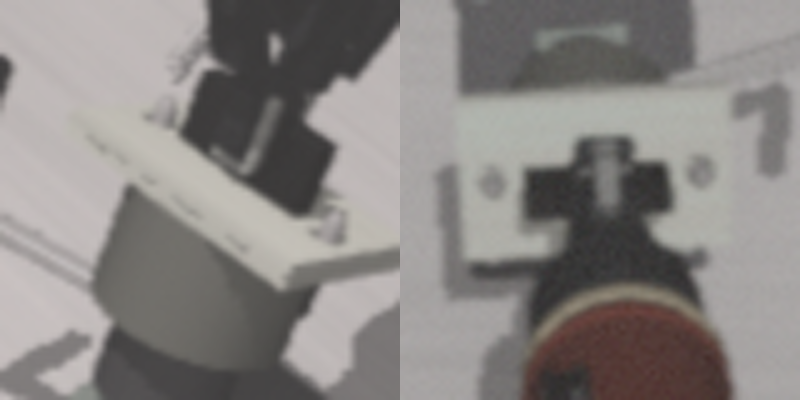

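Both pins show through the holes (left panel ~(165,105) and ~(325,220)), with a thin remaining gap. I'll press it down lightly.

Request:
{"op": "drive_tool", "data": {
  "motion": [
    [[0.0005,0,-0.0009],[0,0.1,0],0],
    [[0.001,0,-0.0017],[0,0.1,0],0],
    [[0.001,0,-0.0017],[0,0.1,0],0],
    [[0.001,0,-0.0017],[0,0.1,0],0],
    [[0.001,0,-0.0017],[0,0.1,0],0]
  ]
}}

```text
t: 7.45
position: [561.6, -41.4, 180.3]
orientation: [2.617, 0.001, 1.648]
wrist_force: [-30.9, 0.9, 25.6]
grip_width: 13.2
```

Run:
```python
from h import *
delta([0,0,10.9])
```

```text
7.45 [561.6 -41.4 180.3] in doser [ 0.2 -0.1 11.8] F [-30.9   0.9  25.6] 13.17736809190383
shift [ 0.0003  0.0001 -0.0009] rot [0.03 0.05 0.03]
```

Request:
{"op": "drive_tool", "data": {
  "motion": [
    [[-0.0005,0,0.0009],[0,0,0],0],
    [[-0.0008,0,0.0013],[0,0,0],0],
    [[-0.0008,0,0.0013],[0,0,0],1],
    [[-0.0008,0,0.0013],[0,0,0],1],
    [[-0.0008,0,0.0013],[0,0,0],1]
  ]
}}

```text
t: 7.95
position: [562.2, -41.2, 180.8]
orientation: [2.615, -0.0, 1.648]
wrist_force: [0.2, 1.0, -0.2]
grip_width: 56.0
```

Request:
{"op": "drive_tool", "data": {
  "motion": [
    [[0,0,0],[0,0,0],1],
    [[0,0,0],[0,0,0],1],
    [[0,0,0],[0,0,0],1],
    [[-0.01,-0.001,0.0173],[0,0,0],1],
    [[-0.025,-0.002,0.0433],[0,0,0],1]
  ]
}}

```text
t: 8.45
position: [535.7, -43.0, 222.4]
orientation: [2.619, -0.001, 1.649]
wrist_force: [0.0, -1.2, 0.5]
grip_width: 85.3
```

Request:
{"op": "drive_tool", "data": {
  "motion": [
    [[-0.02,-0.002,0.035],[0,0,0],1],
    [[-0.03,-0.002,0.052],[0,0,0],1],
    [[-0.03,-0.002,0.052],[0,0,0],0],
    [[-0.03,-0.002,0.052],[0,0,0],0],
    [[-0.03,-0.002,0.052],[0,0,0],0]
  ]
}}

```text
t: 8.95
position: [506.5, -45.2, 274.3]
orientation: [2.618, -0.001, 1.648]
wrist_force: [0.2, -0.3, -0.0]
grip_width: 44.0
```

Run:
```python
from h import *
from station import optics,readout
import cv2
delta([0,0,120])
a=optics.camera("scene")["image"][:,:,::-1];b=optics.camera("top")["image"][:,:,::-1]
k=lambda i:cv2.resize(i,None,fx=4,fy=4,interpolation=cv2.INTER_CUBIC)
cv2.imwrite("pics/c5.png",np.hstack([k(a[190:290,230:330]),k(b[190:290,295:395])]))
# push geometry: mid angle, finger offset along -tangent
pm=np.radians((-75-129.4)/2)
n=-np.array([np.sin(pm),-np.cos(pm)]); print("offset dir n (doser xy)",n)
```

```text
8.95 [506.5 -45.2 274.3] in doser [ -0.7   0.4 120.8] F [ 0.2 -0.3 -0. ] 43.96267340899362
shift [ 0.001  -0.0004 -0.0004] rot [-0.03 -0.    0.02]
offset dir n (doser xy) [ 0.97741589 -0.2113248 ]
```

View pics/c5.png

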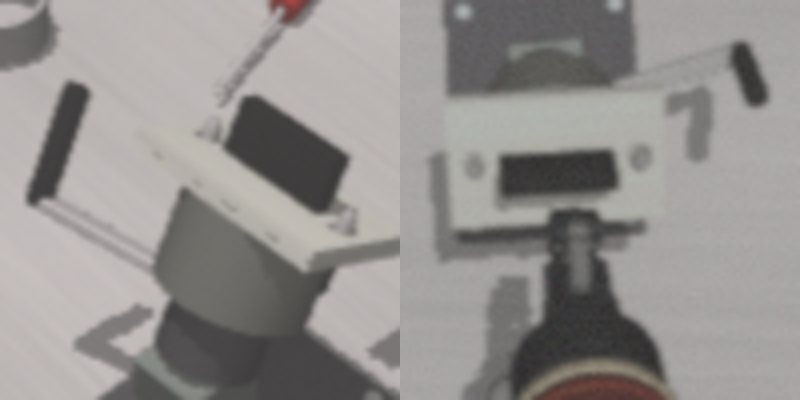

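Request:
{"op": "drive_tool", "data": {
  "motion": [
    [[0.025,-0.03,0],[0,0,0],0],
    [[0.05,-0.06,-0.005],[0,0,0],0],
    [[0.08,-0.09,-0.02],[0,0,0],0],
    [[0.109,-0.113,-0.036],[0,0,0],0],
    [[0.109,-0.113,-0.036],[0,0,0],0]
  ]
}}

```text
t: 9.55
position: [616.4, -161.2, 234.3]
orientation: [2.622, -0.003, 1.645]
wrist_force: [-0.2, 1.0, 0.5]
grip_width: -0.1
```

Request:
{"op": "drive_tool", "data": {
  "motion": [
    [[0.01,0.001,-0.0173],[0,0,0],0],
    [[0.02,0.002,-0.0346],[0,0,0],0],
    [[0.03,0.0025,-0.052],[0,0,0],0],
    [[0.034,0.0027,-0.059],[0,0,0],0],
    [[0.034,0.0027,-0.059],[0,0,0],0]
  ]
}}

```text
t: 10.05
position: [649.1, -154.9, 178.9]
orientation: [2.619, -0.001, 1.649]
wrist_force: [0.6, -0.1, -0.8]
grip_width: 0.2
```

Run:
```python
from h import *
from station import optics,readout
import cv2
delta([68,-121,-28])
a=optics.camera("scene")["image"][:,:,::-1];b=optics.camera("top")["image"][:,:,::-1]
k=lambda i:cv2.resize(i,None,fx=4,fy=4,interpolation=cv2.INTER_CUBIC)
cv2.imwrite("pics/c6.png",np.hstack([k(a[180:280,210:310]),k(b[160:260,320:420])]))
```

```text
10.05 [ 649.1 -154.9  178.9] in doser [  67.4 -120.   -28.6] F [ 0.6 -0.1 -0.8] 0.20170412220289155
shift [ 0.0003 -0.001   0.0008] rot [-0.08 -0.05 -0.01]
```

View pics/c6.png

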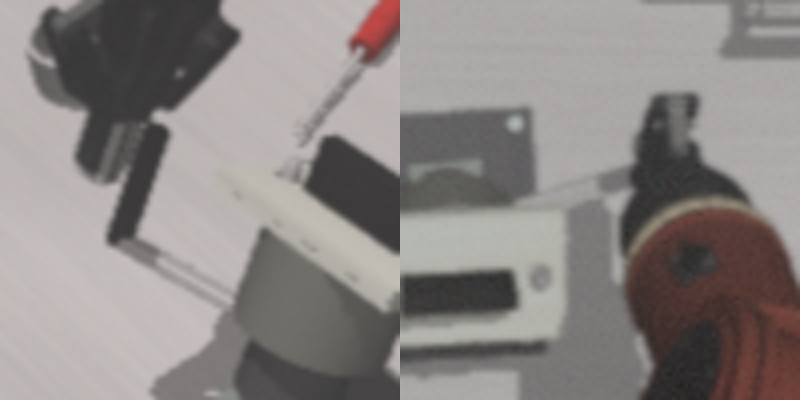

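Request:
{"op": "drive_tool", "data": {
  "motion": [
    [[-0.0113,-0.001,-0.0066],[0,0,0],0],
    [[-0.0213,-0.004,-0.0125],[0,0,0],0],
    [[-0.0315,-0.0062,-0.0184],[0,0,0],0],
    [[-0.0418,-0.0073,-0.0244],[0,0,0],0],
    [[-0.0522,-0.0072,-0.0304],[0,0,0],0]
  ]
}}

```text
t: 10.65
position: [596.7, -163.7, 150.4]
orientation: [2.615, 0.001, 1.647]
wrist_force: [2.7, -2.0, 2.5]
grip_width: 0.1
```

Request:
{"op": "drive_tool", "data": {
  "motion": [
    [[-0.0104,0.0013,-0.0059],[0,0,0],0],
    [[-0.0206,0.0036,-0.0117],[0,0,0],0],
    [[-0.0306,0.0071,-0.0173],[0,0,0],0],
    [[-0.0403,0.0117,-0.0227],[0,0,0],0],
    [[-0.0488,0.0168,-0.0273],[0,0,0],0]
  ]
}}

```text
t: 11.15
position: [547.9, -145.5, 122.5]
orientation: [2.616, -0.0, 1.648]
wrist_force: [4.2, -2.7, 1.7]
grip_width: 0.0
```

Run:
```python
from h import *
from station import optics,readout
import cv2
for a in (-124,-129.4,-132):
    t=np.radians(a); delta([125*np.cos(t)+22.5,125*np.sin(t),-28])
a=optics.camera("scene")["image"][:,:,::-1];b=optics.camera("top")["image"][:,:,::-1]
k=lambda i:cv2.resize(i,None,fx=4,fy=4,interpolation=cv2.INTER_CUBIC)
cv2.imwrite("pics/c7.png",np.hstack([k(a[180:280,230:330]),k(b[190:290,300:400])]))
```

```text
11.15 [ 547.9 -145.5  122.5] in doser [ -47.6 -102.8  -27.3] F [ 4.2 -2.7  1.7] 0.041853517211234474
shift [ 0.0006 -0.0008 -0.0005] rot [-0.01  0.1   0.03]
11.15 [ 547.9 -145.5  122.5] in doser [ -47.6 -102.8  -27.3] F [ 4.2 -2.7  1.7] 0.041853517211234474
shift [-0.0081  0.0056 -0.0052] rot [-0.01  0.1   0.03]
11.15 [ 547.9 -145.5  122.5] in doser [ -47.6 -102.8  -27.3] F [ 4.2 -2.7  1.7] 0.041853517211234474
shift [-0.0121  0.009  -0.0073] rot [-0.01  0.1   0.03]
```

View pics/c7.png

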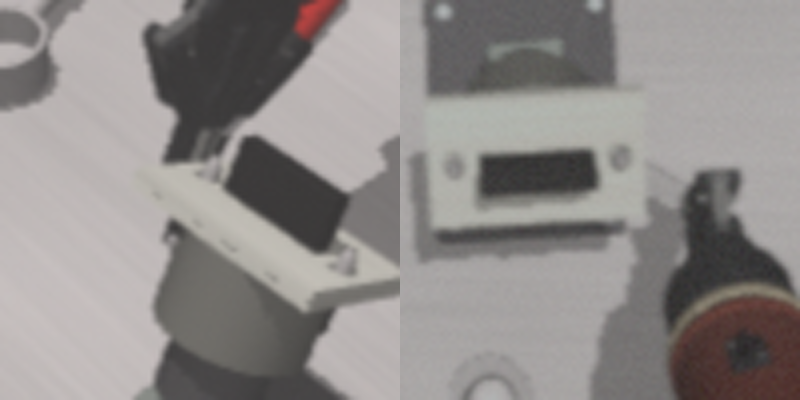

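Request:
{"op": "drive_tool", "data": {
  "motion": [
    [[-0.003,0.002,-0.0018],[0,0,0],0],
    [[-0.006,0.004,-0.0036],[0,0,0],0],
    [[-0.008,0.0055,-0.005],[0,0,0],0],
    [[-0.0095,0.0065,-0.006],[0,0,0],0],
    [[-0.0095,0.0065,-0.006],[0,0,0],0]
  ]
}}

```text
t: 11.75
position: [539.4, -139.2, 117.2]
orientation: [2.616, -0.0, 1.649]
wrist_force: [3.1, -1.2, 5.0]
grip_width: 0.0
```

Request:
{"op": "drive_tool", "data": {
  "motion": [
    [[-0.0008,0.0006,-0.0004],[0,0,0],0],
    [[-0.0016,0.0012,-0.0009],[0,0,0],0],
    [[-0.0024,0.0018,-0.0013],[0,0,0],0],
    [[-0.0024,0.0018,-0.0013],[0,0,0],0],
    [[-0.0024,0.0018,-0.0013],[0,0,0],0]
  ]
}}

```text
t: 12.25
position: [537.1, -137.6, 116.0]
orientation: [2.616, 0.0, 1.648]
wrist_force: [2.4, -0.1, 5.8]
grip_width: -0.1
```

Run:
```python
from h import *
t=np.radians(-129.4); delta([125*np.cos(t)+22.5,125*np.sin(t),-28])
```

```text
12.25 [ 537.1 -137.6  116. ] in doser [-59.6 -94.1 -27.9] F [ 2.4 -0.1  5.8] -0.10071448304950399
shift [ 0.0026 -0.0023  0.0013] rot [-0.    0.14  0.02]
```

Request:
{"op": "drive_tool", "data": {
  "motion": [
    [[-0.0012,0.0009,-0.0006],[0,0,0],0],
    [[-0.0024,0.0018,-0.0013],[0,0,0],0],
    [[-0.0036,0.0027,-0.0019],[0,0,0],0],
    [[-0.0036,0.0027,-0.0019],[0,0,0],0],
    [[-0.0036,0.0027,-0.0019],[0,0,0],0]
  ]
}}

```text
t: 12.75
position: [536.1, -136.6, 116.3]
orientation: [2.61, 0.003, 1.646]
wrist_force: [15.4, -5.5, 1.1]
grip_width: -0.3
```

Run:
```python
from h import *
from station import optics,readout
import cv2
t=np.radians(-129.4); delta([125*np.cos(t)+22.5,125*np.sin(t),-28])
b=optics.camera("top")["image"][:,:,::-1]; a=optics.camera("scene")["image"][:,:,::-1]
k=lambda i:cv2.resize(i,None,fx=8,fy=8,interpolation=cv2.INTER_CUBIC)
cv2.imwrite("pics/c8.png",np.hstack([k(a[195:265,245:295]),k(b[205:275,350:400])]))
q=RD.apply([125*np.cos(t),125*np.sin(t),-1])+OD; q2=RD.apply([125*np.cos(t),125*np.sin(t),-68])+OD
print((proj("scene",[q,q2])-[245,195])*8,(proj("top",[q,q2])-[350,205])*8+[400,0])
```

```text
12.75 [ 536.1 -136.6  116.3] in doser [-60.2 -93.  -27.2] F [15.4 -5.5  1.1] -0.2785470313858674
shift [ 0.0036 -0.0033  0.001 ] rot [0.15 0.47 0.13]
[[351.21538292 157.57558367]
 [276.06564869 354.7951988 ]] [[585.2954655  405.86032763]
 [558.05368659 309.80676982]]
```

View pics/c8.png

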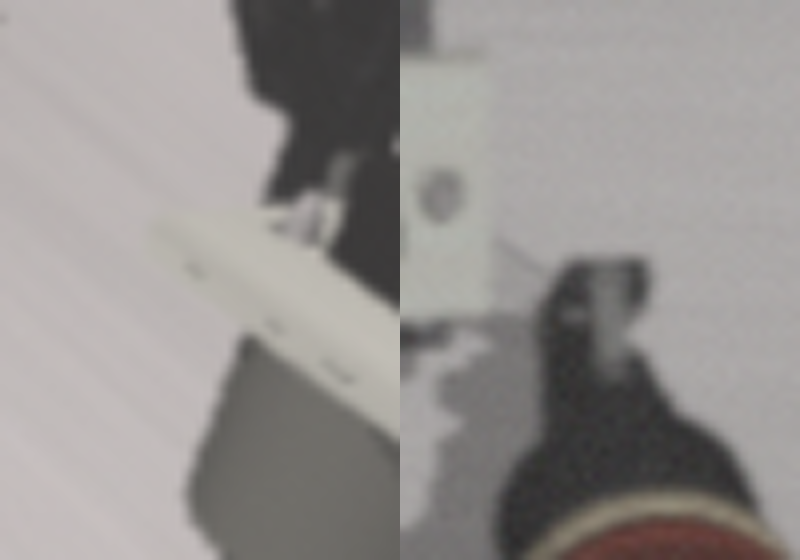

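Request:
{"op": "drive_tool", "data": {
  "motion": [
    [[-0.001,0.0008,-0.0006],[0,0,0],0],
    [[-0.001,0.0008,-0.0006],[0,0,0],0],
    [[-0.001,0.0008,-0.0006],[0,0,0],0],
    [[-0.001,0.0008,-0.0006],[0,0,0],0],
    [[-0.001,0.0008,-0.0006],[0,0,0],0]
  ]
}}

```text
t: 13.35
position: [535.9, -136.3, 116.3]
orientation: [2.608, 0.004, 1.646]
wrist_force: [18.9, -8.0, -0.0]
grip_width: 0.2
```

Request:
{"op": "drive_tool", "data": {
  "motion": [
    [[0.002,-0.001,0.001],[0,0,0],0],
    [[-0.01,-0.002,0.022],[0,0,0],0],
    [[-0.03,-0.004,0.057],[0,0,0],0],
    [[-0.045,-0.006,0.083],[0,0,0],0],
    [[-0.045,-0.006,0.083],[0,0,0],0]
  ]
}}

```text
t: 13.85
position: [486.4, -140.7, 198.6]
orientation: [2.614, 0.001, 1.648]
wrist_force: [0.1, 0.5, 0.5]
grip_width: -0.1
```

Request:
{"op": "drive_tool", "data": {
  "motion": [
    [[-0.01,-0.03,0.02],[0,0,0],0],
    [[-0.02,-0.06,0.04],[0,0,0],0],
    [[-0.03,-0.1,0.06],[0,0,0],0],
    [[-0.03,-0.14,0.07],[0,0,0],0],
    [[-0.03,-0.14,0.07],[0,0,0],0]
  ]
}}

```text
t: 14.35
position: [456.2, -285.0, 266.0]
orientation: [2.617, 0.0, 1.643]
wrist_force: [0.7, 0.2, -0.5]
grip_width: -0.1
```

Run:
```python
from h import *
from station import optics,readout
import cv2
delta([0,0,0])
b=optics.camera("top")["image"][:,:,::-1]; a=optics.camera("scene")["image"][:,:,::-1]
k=lambda i:cv2.resize(i,None,fx=4,fy=4,interpolation=cv2.INTER_CUBIC)
cv2.imwrite("pics/c9.png",np.hstack([k(a[190:310,230:330]),k(b[190:310,290:390])]))
```

```text
14.35 [ 456.2 -285.   266. ] in doser [ -64.4 -234.8  148. ] F [ 0.7  0.2 -0.5] -0.10819863269017875
shift [ 0.1111  0.2441 -0.096 ] rot [-0.    0.07  0.35]
```

View pics/c9.png

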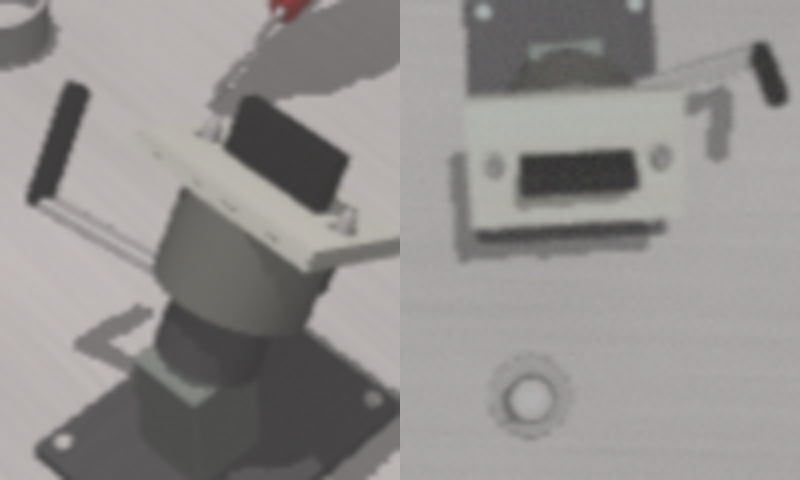

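```bash
python3 -c "
from station import arm; print(arm.close_job())"
```

```text
the job is handed in; nothing more can be done
None
```

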